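# Photograph the electrotype seal with the two-stage release

### The arm

A 6-joint arm with a two-finger parallel gripper is mounted at the origin on the work surface. World frame = base frame: x ahead of the robot, y to its left, z up, the work surface at z = 0. Lengths are in m, angles in rad, forces in N, time in s.
With the tool pointing down it reaches from about 0.3 to 1 m from the base axis. Payload 5.1 kg.
Tool frame: the origin (TCP) lies midway between the tips of the shut fingers; the grasp point (between the pads) lies 19 mm behind it; z points along the fingers, y is the line along which they close (so a half turn about z gives the same grasp; the last joint's range is limited). The gripper opens to 95 mm and grips with 3 to 60 N. Pads are 20 mm wide; open, the fingers measure 119 mm over their backs; the gripper's body (75 mm by 180 mm) begins 59 mm behind the grasp point.
Start: joints at [1.256, 0.124, 1.65, -0, 1.367, -0.083], TCP at [0.149, 0.633, 0.215] pointing down, gripper open.
Joint ranges: [-2.61, 2.61], [-1.02, 2.33], [0.03, 2.71], [-1.35, 4.49], [0.32, 2.68], [-2.91, 2.91]. Speed limits (rad/s): [2.57, 2.57, 3.14, 3.14, 3.14, 3.14].

### API

Orientations are given as a 3x3 rotation matrix whose columns are the frame's x, y, z axes.
In Python, from plant import * gives the robot as it stands.
- The arm moves only by the tool advance, called after ">>>" as a command line: name --argument value ..., lists and objects as JSON in quotes. Schema: {"type":"object","properties":{"moves":{"type":"object","properties":{"offsets":{"type":"array","items":{"type":"array","items":{"type":"number"},"minItems":6,"maxItems":6},"minItems":1,"maxItems":10}},"additionalProperties":false,"required":["offsets"]},"jaw":{"type":"number"},"squeeze":{"type":"number"},"only":{"type":"string"},"quiet":{"type":"boolean"},"lines":{"type":"string"}},"required":["moves"],"additionalProperties":false}. moves is an object whose key "offsets" holds a list of rows, 1 to 10 of them, each of 6 numbers: dx, dy, dz in fractions of the full range, 1 being 0.6 m, then a rotation vector rx, ry, rz in fractions of the full range, 1 being pi rad; each row shifts and turns the commanded pose from where the row before left it, along the tool's axes as they then stand; what a row does not reach is not made up. A row lasts 1/12 s, in which the tool goes at most 0.0417 m and 0.125 rad, less where a joint would pass 70% of its speed; a pose out of reach is approached as far as the arm can. jaw is the finger opening in m, set as the call begins (left out keeps the last). The fingers move at their own pace and stop on an object; squeeze is the grip in N (left out, the last holds). Time passes only in rows, so rows that do not move let the fingers close. The tool returns the time, the measured TCP pose, the force, the opening and the grip force at its end. only (a regular expression) keeps the lines of the reply that match it, lines (a string "A,B") keeps lines A to B, and quiet returns only ok. Shift and turn numbers lie between -1 and 1, and a call with a number outside is refused. Input that does not fit is refused with a message, and nothing moves.
- observe(): the state, without advancing time (a new reading comes with each control period).
- camera(name): name is "side" or "top"; returns the picture (420x560x3 uint8, red, green, blue); there is no depth.
- calibration(name): a dict with "fx", "fy", "cx", "cy" (pixels), "eye" and "attitude" of the camera in the world. Camera axes: x right, y down, z forward; pixel columns grow to the right and rows downward; lengths in m; the calibration is good to about 2 mm. A picture is of the moment at which its call begins. calibration takes no time and is no camera call.
- finish_job(): hands the job in; it is judged then, once.
The state is a dict: "time_s": time; "joints": joint angles; "joint_velocities": joint speeds; "effort": joint torques, N m; "tcp_pos": TCP position; "eef_rot": TCP orientation; "force": force on the tool from outside, world axes, zero at the start; "ft_torque": the same for the moment, N m; "gripper_width": finger opening in m; "grip_force": force on a finger pad.
Only numpy, scipy, OpenCV 4.12 (cv2) and the standard library are available. Lean on these libraries where they do the work, as an engineer would, in place of code of your own. Each camera call takes 0.05 s, during which the arm holds its last target. There are 200 camera calls.

### The job

The bronze seal lies ready under the copy camera. Take its record photograph with the camera's round release button: press it down to its halfway stop, pause there for a good second so the camera can focus, then press it fully down for a moment and let it come all the way up again. Do not touch the square label trigger, and leave the seal where it lies.

Things in the scene. Friction and masses are not known exactly. Their poses are not given: they have to be found in the camera images.
- release: the camera's two-stage release: a fixed round grey housing, 90 mm across, 34 mm high, with a round flat-topped aluminium cap, 52 mm across, on a stem. Origin: centre of the housing's underside, z up. It may stand left or right of the label trigger. Press the cap anywhere within 15 mm of its centre, e.g. with closed fingertips; it springs back up when let go.
- release_top (a point): centre of the top of the round cap; moves with it, straight down. Above the housing's origin it is 70 mm at rest, 60 mm at the halfway stop, 50 mm fully down. The first 10 mm take a soft 2 N rising to 4 N; at the halfway stop the force must reach 10 N before the cap goes on, and the last 10 mm take 10 N rising to 15 N.
- label_trigger: the label printer's trigger, not to be touched: a fixed square grey block, 90 x 90 mm, with a square aluminium key, 52 x 52 mm, whose top is 66 mm above the origin. The origin is the centre of the underside, z up.
- seal: the pale bronze electrotype seal, a loose disc 68 mm across and 7 mm thick, lying on a clear acrylic stand under the copy camera at the robot's left; the origin is the centre of its underside, z up. The camera head hangs 0.28 to 0.41 m above the shelf over the seal.

How it is judged:
By the outcome, as a careful person would: the job done as asked, in the order asked, and still so for the second after the job is handed in, with the robot touching nothing.
It also fails if it takes over 32 s, if anything falls off the work surface, if the arm or the gripper's body presses on something with over 40 N, if the wrist force passes 120 N, or if a joint passes its speed limit or range.

## Working session

There is one attempt and no reset: what is moved stays moved. The work goes in short steps, Python scripts to look and compute and a tool call to move; the robot and the scene stay as the last step left them, time stands still between calls to the robot, and variables do not carry over. Pictures are saved under pics/ and viewed, at most 10 in all, crops included, and the job is handed in when it is done.

```bash
mkdir -p pics; python3 - <<'E'
from plant import *
import cv2
for n in("side","top"):
    cv2.imwrite(f"pics/{n}0.png",camera(n)[:,:,::-1]); print(n,calibration(n))
s=observe();print(s["time_s"],s["tcp_pos"],s["eef_rot"],s["force"])
E
```

```text
side {'fx': 545.1807905337448, 'fy': 545.1807905337448, 'cx': 291.0615708695883, 'cy': 202.9051327928194, 'eye': array([-0.20087637, -0.66873349,  0.72833274]), 'attitude': array([[ 0.73471837, -0.35011645,  0.58103992],
       [-0.67828945, -0.36576807,  0.63728891],
       [-0.01059948, -0.86234111, -0.50621681]])}
top {'fx': 435.76406622978885, 'fy': 435.76406622978885, 'cx': 287.20930830307077, 'cy': 211.13925318505258, 'eye': array([0.46149282, 0.12837287, 1.01730458]), 'attitude': array([[-0.00682423, -0.99628837,  0.08580746],
       [-0.99979938,  0.00518187, -0.01934825],
       [ 0.01883179, -0.08592228, -0.99612385]])}
0.1 [0.14919781 0.63205732 0.21349105] [[-9.73248650e-01  2.29753688e-01 -5.55682201e-04]
 [ 2.29754328e-01  9.73246947e-01 -1.82452881e-03]
 [ 1.21623784e-04 -1.90339059e-03 -9.99998181e-01]] [-0.67932708 -0.04106063 -0.60343505]
```

View pics/side0.png

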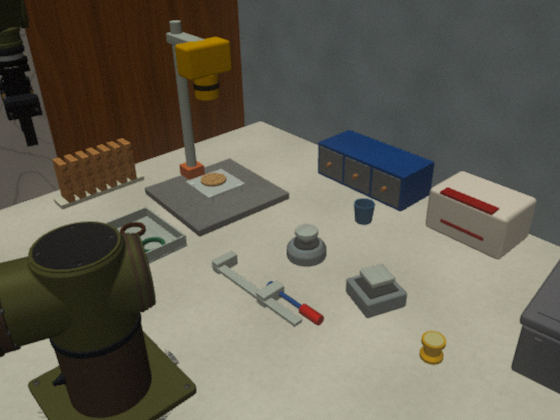

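View pics/top0.png

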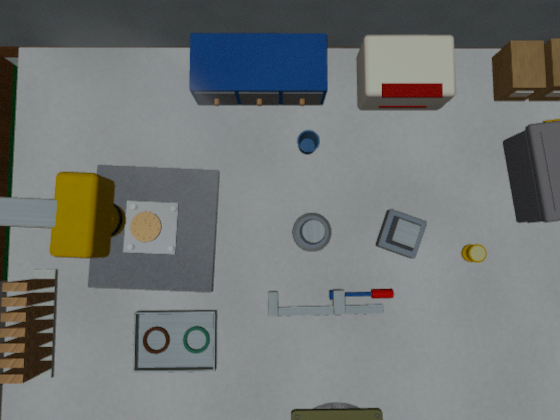

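The side view shows the round cap at about (306,232) and the square trigger at (377,277). The top view shows the round cap at about (313,232) and the square one at (406,233). The seal sits at (146,227) in the top view. Next I'll zoom in and triangulate.

```bash
cat > h.py <<'E'
from plant import *
import numpy as np
def at_z(n,u,v,z):
    c=calibration(n);d=np.array(c["attitude"])@[(u-c["cx"])/c["fx"],(v-c["cy"])/c["fy"],1]
    e=np.array(c["eye"]);return e+d*(z-e[2])/d[2]
def pix(n,p):
    c=calibration(n);q=np.array(c["attitude"]).T@(np.array(p)-c["eye"]);return np.array([c["fx"]*q[0]/q[2]+c["cx"],c["fy"]*q[1]/q[2]+c["cy"]])
E
python3 - <<'E'
from h import *
import cv2
a=at_z("top",313,231.5,.07);print(a,pix("side",a),at_z("side",306,231,.07),at_z("top",312,232,.034),at_z("top",406,234,.066))
t=np.linspace(0,2*np.pi,40)
out=[]
for n,(u,v) in(("side",(306,240)),("top",(313,232))):
    im=cv2.imread(f"pics/{n}0.png")
    cr=cv2.resize(im[v-35:v+35,u-35:u+35],(390,390),interpolation=cv2.INTER_CUBIC);k=390/70
    for r,z in((.026,.07),(.045,.034)):
        P=np.array([(pix(n,[a[0]+r*np.cos(x),a[1]+r*np.sin(x),z])-[u-35,v-35]+.5)*k for x in t])
        cv2.polylines(cr,[P.astype(np.int32)],True,(0,0,255))
    out.append(cr)
cv2.imwrite("pics/c1.png",np.hstack(out))
E
```

```text
[0.49833416 0.05414613 0.07      ] [304.86093139 229.4761958 ] [0.4959121  0.04803961 0.07      ] [0.49861921 0.05360005 0.034     ] [ 0.49176699 -0.15030593  0.066     ]
```

View pics/c1.png

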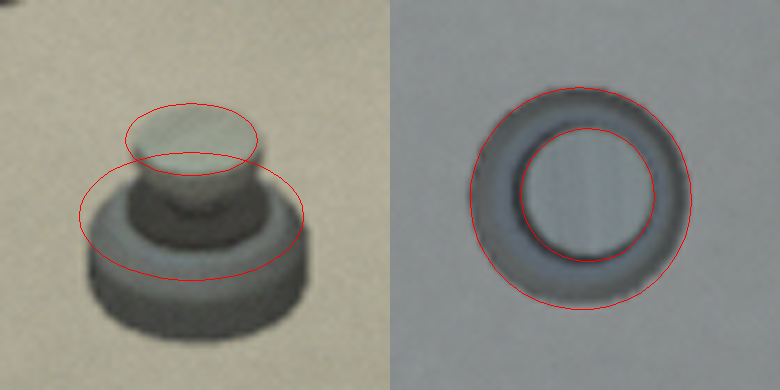

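The top overlay fits both the cap and the housing, and the side view agrees to within about 3 mm. The cap is at roughly (0.497, 0.052), with its base on the surface. Moving there now with the fingers shut.

The rows are not in the units I measure in: shifts go in shares of 0.6 m and turns go in shares of pi rad. I convert before sending: -0.0297 m / 0.6 = -0.0495, -0.029 m / 0.6 = -0.0483.

>>> advance --moves '{"offsets": [[-0.0483,-0.0495,0,0,0,0],[-0.0483,-0.0495,0,0,0,0],[-0.0483,-0.0495,0,0,0,0],[-0.0483,-0.0495,0,0,0,0],[-0.0483,-0.0495,0,0,0,0],[-0.0483,-0.0495,0,0,0,0],[-0.0483,-0.0495,0,0,0,0],[-0.0483,-0.0495,0,0,0,0],[-0.0483,-0.0495,0,0,0,0],[-0.0483,-0.0495,0,0,0,0]]}' --jaw 0 --squeeze 20

```text
time_s: 0.93
tcp_pos: [0.3636, 0.275, 0.2143]
eef_rot: [[-0.973, 0.229, -0.0], [0.229, 0.973, -0.0], [0.0, -0.0, -1.0]]
force: [1.2, 0.7, 0.2]
gripper_width: 0.0336
grip_force: 0.0
```

Converted, -0.0267 m / 0.6 = -0.0445, -0.026 m / 0.6 = -0.0433.

>>> advance --moves '{"offsets": [[-0.0433,-0.0445,0,0,0,0],[-0.0433,-0.0445,0,0,0,0],[-0.0433,-0.0445,0,0,0,0],[-0.0433,-0.0445,0,0,0,0],[-0.0433,-0.0445,0,0,0,0],[-0.0433,-0.0445,0,0,0,0],[-0.0433,-0.0445,0,0,0,0],[0,0,0,0,0,0],[0,0,0,0,0,0]]}'

```text
time_s: 1.68
tcp_pos: [0.4977, 0.0518, 0.214]
eef_rot: [[-0.972, 0.233, -0.002], [0.233, 0.972, 0.0], [0.002, -0.0, -1.0]]
force: [-0.6, 0.6, -0.1]
gripper_width: 0.0007
grip_force: 0.0
```

```bash
python3 -c "
from h import *
s=observe();print(s['eef_rot'].T@(np.array([.497,.052,.09])-s['tcp_pos']))"
```

```text
[5.09314845e-04 1.53410335e-05 1.23997488e-01]
```

Centred. I'll descend to z ≈ 0.08, check with a picture, then approach in small steps.

>>> advance --moves '{"offsets": [[0,0,0.0667,0,0,0],[0,0,0.0667,0,0,0],[0,0,0.05,0,0,0],[0,0,0.0333,0,0,0],[0,0,0,0,0,0],[0,0,0,0,0,0]]}'

```text
time_s: 2.18
tcp_pos: [0.4961, 0.0543, 0.0837]
eef_rot: [[-0.974, 0.228, -0.003], [0.228, 0.974, 0.0], [0.003, -0.0, -1.0]]
force: [0.2, 0.0, 0.9]
gripper_width: 0.0004
grip_force: 0.0
```

```bash
python3 - <<'E'
from h import *
import cv2
out=[cv2.resize(cv2.cvtColor(camera(n),cv2.COLOR_RGB2BGR)[v-60:v+40,u-50:u+50],(390,390)) for n,(u,v) in(("side",(306,240)),("top",(313,232)))]
cv2.imwrite("pics/c2.png",np.hstack(out))
E
```

```text
(no output)
```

View pics/c2.png

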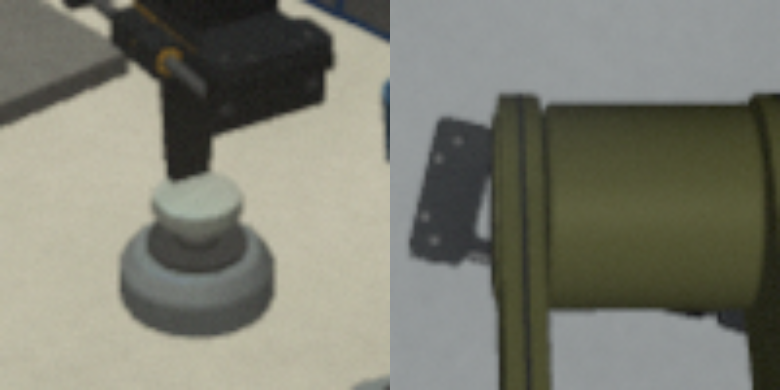

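The closed fingertips are just above the round cap: tip at crop (188,180), roughly side pixel (304,226), which matches the prediction. Pressing down slowly while reading the force.

Converted, 0.005 m / 0.6 = 0.0083, 0.003 m / 0.6 = 0.005.

>>> advance --moves '{"offsets": [[0,0,0.0083,0,0,0],[0,0,0.0083,0,0,0],[0,0,0.005,0,0,0],[0,0,0.0033,0,0,0],[0,0,0.0033,0,0,0],[0,0,0,0,0,0],[0,0,0,0,0,0]]}'

```text
time_s: 2.87
tcp_pos: [0.4977, 0.0532, 0.0679]
eef_rot: [[-0.973, 0.23, 0.0], [0.23, 0.973, 0.0], [-0.0, 0.0, -1.0]]
force: [-1.4, 0.4, 1.7]
gripper_width: 0.0003
grip_force: 1.0
```

Converted, 0.002 m / 0.6 = 0.0033, 0.001 m / 0.6 = 0.0017.

>>> advance --moves '{"offsets": [[0,0,0.0033,0,0,0],[0,0,0.0033,0,0,0],[0,0,0.0017,0,0,0],[0,0,0,0,0,0]]}'

```text
time_s: 3.2
tcp_pos: [0.4977, 0.0532, 0.0626]
eef_rot: [[-0.973, 0.23, 0.0], [0.23, 0.973, 0.0], [-0.0, 0.0, -1.0]]
force: [-0.3, 0.2, 2.8]
gripper_width: 0.001
grip_force: 1.5
```

Converted, 0.001 m / 0.6 = 0.0017.

>>> advance --moves '{"offsets": [[0,0,0.0017,0,0,0],[0,0,0.0017,0,0,0],[0,0,0,0,0,0]]}'

```text
time_s: 3.45
tcp_pos: [0.4977, 0.0532, 0.0607]
eef_rot: [[-0.973, 0.23, 0.0], [0.23, 0.973, 0.0], [-0.0, 0.0, -1.0]]
force: [-0.1, 0.7, 3.5]
gripper_width: 0.0004
grip_force: 1.7
```

Converted, 0.0005 m / 0.6 = 0.0008.

>>> advance --moves '{"offsets": [[0,0,0.0008,0,0,0],[0,0,0,0,0,0]]}'

```text
time_s: 3.62
tcp_pos: [0.4977, 0.0532, 0.0603]
eef_rot: [[-0.973, 0.23, 0.0], [0.23, 0.973, -0.0], [-0.0, 0.0, -1.0]]
force: [0.0, -0.4, 3.3]
gripper_width: 0.0003
grip_force: 1.8
```

Converted, 0.0003 m / 0.6 = 0.0005.

>>> advance --moves '{"offsets": [[0,0,0.0005,0,0,0],[0,0,0,0,0,0]]}'

```text
time_s: 3.78
tcp_pos: [0.4978, 0.0532, 0.0603]
eef_rot: [[-0.973, 0.23, 0.0], [0.23, 0.973, -0.0], [-0.0, 0.0, -1.0]]
force: [-0.7, -0.4, 5.8]
gripper_width: 0.0007
grip_force: 2.6
```

The halfway stop has been reached: z stopped changing and the force jumped to 5.8 N, above the 4 N spring. Holding here.

>>> advance --moves '{"offsets": [[0,0,0,0,0,0],[0,0,0,0,0,0],[0,0,0,0,0,0],[0,0,0,0,0,0],[0,0,0,0,0,0],[0,0,0,0,0,0],[0,0,0,0,0,0],[0,0,0,0,0,0],[0,0,0,0,0,0],[0,0,0,0,0,0]]}'

```text
time_s: 4.62
tcp_pos: [0.4978, 0.0532, 0.0603]
eef_rot: [[-0.973, 0.23, 0.0], [0.23, 0.973, -0.0], [-0.0, 0.0, -1.0]]
force: [-1.1, -0.4, 4.3]
gripper_width: 0.0003
grip_force: 2.6
```

>>> advance --moves '{"offsets": [[0,0,0,0,0,0],[0,0,0,0,0,0],[0,0,0,0,0,0],[0,0,0,0,0,0],[0,0,0,0,0,0],[0,0,0,0,0,0],[0,0,0,0,0,0],[0,0,0,0,0,0]]}'

```text
time_s: 5.28
tcp_pos: [0.4978, 0.0532, 0.0603]
eef_rot: [[-0.973, 0.23, 0.0], [0.23, 0.973, -0.0], [-0.0, 0.0, -1.0]]
force: [-1.3, 0.9, 4.9]
gripper_width: 0.0004
grip_force: 2.6
```

Converted, 0.003 m / 0.6 = 0.005, 0.002 m / 0.6 = 0.0033.

>>> advance --moves '{"offsets": [[0,0,0.005,0,0,0],[0,0,0.005,0,0,0],[0,0,0.0033,0,0,0],[0,0,0.0033,0,0,0],[0,0,0.0017,0,0,0],[0,0,0,0,0,0]]}'

```text
time_s: 5.78
tcp_pos: [0.4981, 0.0532, 0.0506]
eef_rot: [[-0.973, 0.23, 0.0], [0.23, 0.973, -0.0], [-0.0, -0.0, -1.0]]
force: [-4.3, -0.5, 14.0]
gripper_width: 0.0005
grip_force: 6.9
```

Converted, 0.0007 m / 0.6 = 0.0012, 0.0003 m / 0.6 = 0.0005.

>>> advance --moves '{"offsets": [[0,0,0.0012,0,0,0],[0,0,0.0005,0,0,0],[0,0,0,0,0,0],[0,0,0,0,0,0]]}'

```text
time_s: 6.12
tcp_pos: [0.4981, 0.0533, 0.0501]
eef_rot: [[-0.973, 0.23, 0.0], [0.23, 0.973, -0.0], [-0.0, -0.0, -1.0]]
force: [-5.8, 0.6, 16.8]
gripper_width: 0.0001
grip_force: 7.9
```

Converted, 0.0006 m / 0.6 = 0.001.

>>> advance --moves '{"offsets": [[0,0,0.001,0,0,0],[0,0,0,0,0,0],[0,0,0,0,0,0]]}'

```text
time_s: 6.37
tcp_pos: [0.4983, 0.0533, 0.0501]
eef_rot: [[-0.973, 0.23, 0.0], [0.23, 0.973, -0.0], [-0.0, -0.0, -1.0]]
force: [-7.4, 0.1, 18.8]
gripper_width: 0.0006
grip_force: 9.4
```

The cap is against the bottom stop: force is rising with no further travel. Releasing straight up.

Converted, -0.04 m / 0.6 = -0.0667, -0.03 m / 0.6 = -0.05.

>>> advance --moves '{"offsets": [[0,0,-0.0083,0,0,0],[0,0,-0.0167,0,0,0],[0,0,-0.025,0,0,0],[0,0,-0.05,0,0,0],[0,0,-0.0667,0,0,0],[0,0,-0.0667,0,0,0],[0,0,0,0,0,0],[0,0,0,0,0,0],[0,0,0,0,0,0]]}'

```text
time_s: 7.12
tcp_pos: [0.4971, 0.0532, 0.1864]
eef_rot: [[-0.973, 0.23, -0.001], [0.23, 0.973, -0.0], [0.001, -0.0, -1.0]]
force: [0.4, -0.2, -0.1]
gripper_width: 0.0005
grip_force: 0.0
```

```bash
python3 - <<'E'
from h import *
import cv2
s=cv2.cvtColor(camera("side"),cv2.COLOR_RGB2BGR);o=cv2.imread("pics/side0.png")
cv2.imwrite("pics/c3.png",np.hstack([cv2.resize(i[140:300,140:400],(390,240)) for i in(o,s)]))
E
```

```text
(no output)
```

View pics/c3.png

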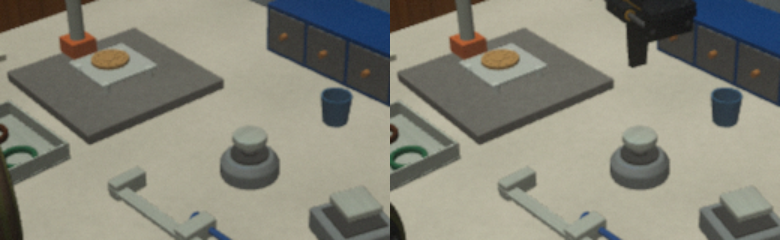

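The before and after crops match: the cap is fully up (crop (249,138) and (639,138)), the seal is unmoved (crop (110,60) and (500,60)), and the arm is clear of everything.

```bash
python3 -c "
from plant import *
print(finish_job())"
```

```text
the job is handed in; nothing more can be done
None
```

I took the record photograph and handed the job in: the round release was held at its halfway stop for about 1.5 s, pressed fully down for a moment and let all the way up, with the seal unmoved and the label trigger untouched.

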